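Set the orange lamp dimmer to its setpoint clip

TASK

The inspection lamps of this robotics lab are run from three slide dimmers on the perforated board. Slide the orange slider along its track until the white line across its top lines up with the point of the yellow setpoint clip on the edge of the same unit, then let go of it. Leave the blue and green sliders where they are.

Things in the scene. Friction and masses are not known exactly. Their poses are not given: they have to be found in the camera images.
- orange_grip (a point): Orange upright grip, 18 mm along the track, 26 across, 40 tall, white line over its top. Point: on its centre line, 16 mm below the top, 25 mm above the face of its dark fixed unit (220 x 84 mm, 30 high). Slides 70 mm either way of the unit's centre, 1.5 N friction, stays where left. Axes: x along the track, away from the robot (yaw within 20 deg), y left, z up. Starts near the track's -x end.
- clip_point (a point): Tip of the pointer of the yellow setpoint clip, fixed on the right-hand (-y) edge of the orange unit's face: 16 mm wide along the track, 3 mm high. The tip is at the clip's top, 21 mm from the track's middle line, further along +x than the grip at the start. Axes as for the orange grip. The slider is set when the grip's centre lines up with this tip along x.
- blue_grip (a point): Point in the blue grip of the blue dimmer, which must stay where it is. Same unit and grip, point and axes as for the orange one. Any of the three colours may stand left, middle or right, about 200 mm apart.
- green_grip (a point): Point in the green grip of the green dimmer, which must stay where it is. Same unit and grip, point and axes as for the orange one. Any of the three colours may stand left, middle or right, about 200 mm apart.

How it is judged:
By the outcome, as a careful person would: the job done as asked, in the order asked, and still so for the second after the job is handed in, with the robot touching nothing.
It also fails if it takes over 29 s, if anything falls off the work surface, if the arm or the gripper's body presses on something with over 40 N, if the wrist force passes 120 N, or if a joint passes its speed limit or range.

ROBOT

A 6-joint arm with a two-finger parallel gripper is mounted at the origin on the work surface. World frame = base frame: x ahead of the robot, y to its left, z up, the work surface at z = 0. Lengths are in m, angles in rad, forces in N, time in s.
With the tool pointing down it reaches from about 0.35 to 1 m from the base axis. Payload 7.1 kg.
Tool frame: the origin (TCP) lies between the finger pads; the fingertips stand 11 mm ahead of it and the grasp point (between the pads) lies 8 mm behind it (manip.tips_ahead is the x of the fingertips in the tool frame, in m); x points along the fingers, y is the direction in which the jaws open and shut, and the axes are right-handed (so a half turn about x gives the same grasp; the last joint's range is limited). The gripper opens to 85 mm and grips with 20 to 120 N. Pads are 22 mm wide; open, the fingers measure 114 mm over their backs; the gripper's body (76 mm by 85 mm) begins 54 mm behind the grasp point. The pads swing forward as they close: fully open they stand 13 mm farther back than shut.
Start: joints at [-1.328, 0.423, 1.63, -0, 1.089, -0.019], TCP at [0.162, -0.604, 0.242] pointing down, gripper open.
Joint ranges: [-3, 3], [-0.9, 2.11], [0.09, 2.58], [-1.31, 4.45], [0.11, 2.69], [-2.54, 2.54]. Speed limits (rad/s): [2.39, 2.39, 3.01, 3.14, 3.14, 3.14].

INTERFACE

Orientations are given as a rotation vector (axis times angle).
In Python, from plant import monitor, cams, job, manip gives the robot as it stands.
- The arm moves only by the tool drive_tool, never from a script. Its argument "targets" is a list of rows, each a list of 7 numbers: the opening, from -1 (shut) to 1 (fully open), then the shift along the tool's x, y, z in cm, then the turn, a rotation vector about the tool's x, y, z in units of 5 degrees (1.0 is 5 degrees). In form: [[claw, dx, dy, dz, wx, wy, wz], ...]. A call has 1 to 10 rows; each row shifts and turns the pose as measured when the row begins, along the tool's axes as they then stand; what a row does not reach is not made up. A row lasts 1/12 s, in which the tool goes at most 41.7 mm and 7.16 degrees, less where a joint would pass 70% of its speed; a pose out of reach is approached as far as the arm can. A call is refused whole if a number of a shift passes 4.17 or a number of a turn 1, either way. A call with a gripper value outside its range is refused whole. The fingers move at their own pace and stop on an object; "force" is the grip in N (left out, the last holds). Time passes only in rows, so rows that do not move let the fingers close. It gives the time, the measured TCP pose, the force and the opening at its end, in the units of the state.
- monitor.get_obs(): the state, without advancing time (a new reading comes with each control period).
- cams.grab_frame(name): name is "side" or "top" or "wrist"; returns (picture, depth): 480x640x3 uint8, red, green, blue; 480x640 float32, m along the optical axis (not along the pixel's ray), 0 where there is no reading.
- cams.camera_params(name): a dict with "camera_matrix" (3x3 intrinsics, pixels), "xyz" and "rotation" of the camera in the world. Camera axes: x right, y up, looking along -z (the intrinsics and any distortion apply to the point x, -y, -z); pixel columns grow to the right and rows downward; lengths in m; the calibration is good to about 2 mm. A picture is of the moment at which its call begins: read the wrist's pose just before it. camera_params takes no time and is no camera call; for the wrist camera it gives the pose at the moment of the call.
- job.hand_in(): hands the job in, once; it reports no verdict.
The state is a dict: "time_s": time; "joints": joint angles; "qd": joint speeds; "joint_efforts": joint torques, N m; "tool_pos": TCP position; "eef_rot": TCP orientation; "contact_force": force on the tool from outside, world axes, zero at the start; "wrist_torque": the same for the moment, N m; "opening": opening from 0.0 (shut) to 1.0 (fully open).
Only numpy, scipy, OpenCV 4.12 (cv2) and the standard library are available. Lean on these libraries where they do the work, as an engineer would, in place of code of your own. Each camera call takes 0.05 s, during which the arm holds its last target.

## Working session

There is one attempt and no reset: what is moved stays moved. The work goes in short steps, Python scripts to look and compute and a tool call to move; the robot and the scene stay as the last step left them, time stands still between calls to the robot, and variables do not carry over. Pictures are saved under pics/ and viewed, and the job is handed in when it is done.

Besides the shell and the picture viewer there is one more tool, called as name([rows], argument=value, ...), one row to a line, values as JSON. drive_tool: Moves the arm, as the interface text tells. Its arguments: {"type":"object","properties":{"targets":{"type":"array"},"force":{"type":"number"}},"required":["targets"]}

```bash
mkdir -p pics; ls
python3 - <<'E'
from plant import monitor, cams, job, manip
import cv2,numpy as np
o=monitor.get_obs(); print(o['time_s'],o['tool_pos'],o['eef_rot'],o['opening'],manip.tips_ahead)
for n in ['top','side']:
    p,d=cams.grab_frame(n); c=cams.camera_params(n)
    cv2.imwrite(f'pics/{n}0.png',p[:,:,::-1]); np.savez(f'{n}0.npz',p=p,d=d,**{k:np.array(v) for k,v in c.items()})
    print(n,c)
E
```

```text
pics
0.0 [ 0.16164957 -0.60317974  0.241533  ] [ 2.08221953  0.27577968 -2.08258522] 0.9980626030510399 0.011
top {'camera_matrix': array([[584.23926159,   0.        , 313.17598584],
       [  0.        , 584.23926159, 233.43344356],
       [  0.        ,   0.        ,   1.        ]]), 'xyz': array([ 0.47746395, -0.00113772,  1.05780609]), 'rotation': array([ 0.04936429, -0.07381187, -1.5839297 ])}
side {'camera_matrix': array([[550.72637648,   0.        , 324.20210145],
       [  0.        , 550.72637648, 240.07488459],
       [  0.        ,   0.        ,   1.        ]]), 'xyz': array([0.23636341, 0.61494761, 0.52362528]), 'rotation': array([ 0.3347428 , -1.33212433, -2.3782747 ])}
```

View pics/top0.png

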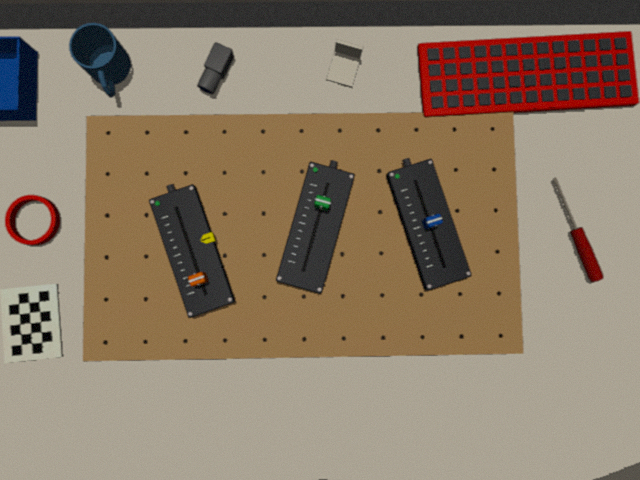

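View pics/side0.png

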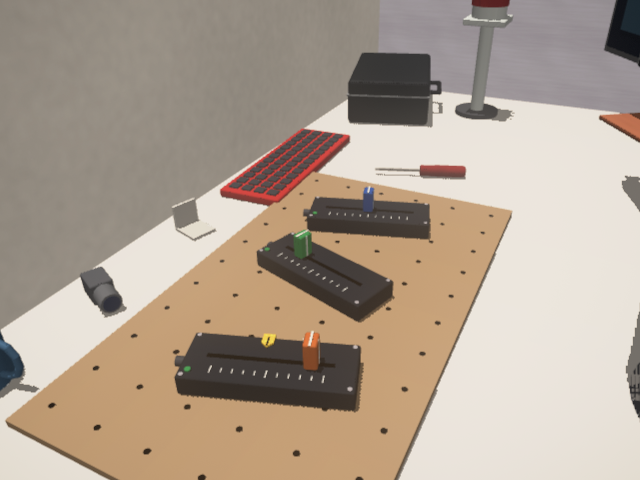

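Orange is the left-hand unit in the top view: grip at about (197,279), yellow clip at (208,238). Next I'll measure both.

```bash
cat > h.py <<'E'
import numpy as np,cv2
from scipy.spatial.transform import Rotation as R
def rays(c,uv):
    K=c['camera_matrix'];uv=np.atleast_2d(uv).astype(float)
    v=np.c_[(uv[:,0]-K[0,2])/K[0,0],-(uv[:,1]-K[1,2])/K[1,1],-np.ones(len(uv))]
    return R.from_rotvec(c['rotation']).apply(v) if np.shape(c['rotation'])==(3,) else v@np.array(c['rotation']).T
def plane(c,uv,z):
    r=rays(c,uv);o=np.array(c['xyz']);return o+r*((z-o[2])/r[:,2])[:,None]
def depthpts(c,uv,d):
    return np.array(c['xyz'])+rays(c,uv)*np.asarray(d)[:,None]
def masks(p):
    h=cv2.cvtColor(p,cv2.COLOR_RGB2HSV)
    return h,{'orange':cv2.inRange(h,(3,170,120),(16,255,255)),'yellow':cv2.inRange(h,(24,140,120),(34,255,255)),
     'green':cv2.inRange(h,(50,120,60),(85,255,255)),'blue':cv2.inRange(h,(100,130,60),(125,255,255))}
E
python3 - <<'E'
from h import *
for n in ['top','side']:
    z=np.load(n+'0.npz');p,d=z['p'],z['d'];c=z
    h,m=masks(p)
    for k in m:
        nn,l,s,ce=cv2.connectedComponentsWithStats(m[k])
        for i in range(1,nn):
            if 20<s[i,4]<1500:
                v,u=np.nonzero(l==i);dd=d[v,u];ok=dd>0
                P=depthpts(c,np.c_[u,v][ok],dd[ok])
                print(n,k,s[i],ce[i].round(1),P.mean(0).round(4),'zpct',np.percentile(P[:,2],[5,50,90,98]).round(4))
    crop=(p[170:330,130:250] if n=='top' else p[320:410,170:370])
    cv2.imwrite(f'pics/{n}0crop.png',cv2.resize(crop[:,:,::-1],None,fx=(4 if n=='side' else 3.7),fy=(4 if n=='side' else 3.7),interpolation=cv2.INTER_NEAREST))
z=np.load('top0.npz');d=z['d']
for uv in [(170,230),(190,305),(218,290),(120,230),(60,180),(250,250)]:
    print(uv,depthpts(z,[uv],[d[uv[1],uv[0]]]).round(4))
E
```

```text
top orange [188 272  15   8  47] [195.  275.3] [0.4868 0.1804 0.0822] zpct [0.0796 0.0824 0.0843 0.0846]
top orange [190 278  15   8  51] [197.1 281.6] [0.4762 0.1771 0.0817] zpct [0.0795 0.0814 0.0836 0.0851]
top yellow [201 232  14  11 102] [207.7 237.6] [0.5521 0.1657 0.044 ] zpct [0.0408 0.0441 0.0464 0.0477]
top green [316 195  15   6  46] [323.4 197.6] [ 0.6145 -0.035   0.0802] zpct [0.0775 0.0811 0.0834 0.0839]
top green [155 201   5   5  21] [157. 203.] [0.6138 0.254  0.0427] zpct [0.0393 0.0428 0.0447 0.0454]
top green [314 201  16   7  54] [321.3 204.1] [ 0.6035 -0.0314  0.0801] zpct [0.0774 0.0816 0.084  0.0853]
top blue [71 27 11 16 22] [75.3 33.5] [0.8997 0.3826 0.0884] zpct [0.0863 0.0886 0.0898 0.091 ]
top blue [ 79  31  37  38 220] [101.9  56.9] [0.8751 0.3519 0.0458] zpct [0.0021 0.021  0.0903 0.0915]
top blue [   0   37   20   74 1152] [ 9.6 78.5] [0.8465 0.5258 0.0209] zpct [0.0014 0.0052 0.0696 0.0719]
top blue [97 71 10 18 59] [101.8  79.2] [0.8251 0.342  0.0733] zpct [0.0697 0.0755 0.0786 0.0806]
top blue [426 214  15   7  53] [432.5 216.7] [ 0.58   -0.2193  0.0772] zpct [0.0427 0.0803 0.0833 0.0842]
top blue [427 220  16   7  57] [435.  223.2] [ 0.5686 -0.2223  0.0811] zpct [0.0784 0.0812 0.0832 0.0841]
side orange [303 333  16  36 417] [309.9 351.8] [0.4777 0.1864 0.0698] zpct [0.0492 0.072  0.0825 0.0832]
side yellow [262 334  13  10  71] [268.  338.1] [0.5533 0.1621 0.0434] zpct [0.0429 0.0443 0.0455 0.0458]
(170, 230) [[0.5665 0.2316 0.041 ]]
(190, 305) [[0.4363 0.1963 0.0429]]
(218, 290) [[0.4612 0.1485 0.0405]]
(120, 230) [[0.57   0.3264 0.0146]]
(60, 180) [[6.639e-01 4.405e-01 2.000e-04]]
(250, 250) [[0.5312 0.0954 0.0125]]
```

```bash
ls pics
```

```text
side0.png
side0crop.png
top0.png
top0crop.png
```

View pics/top0crop.png

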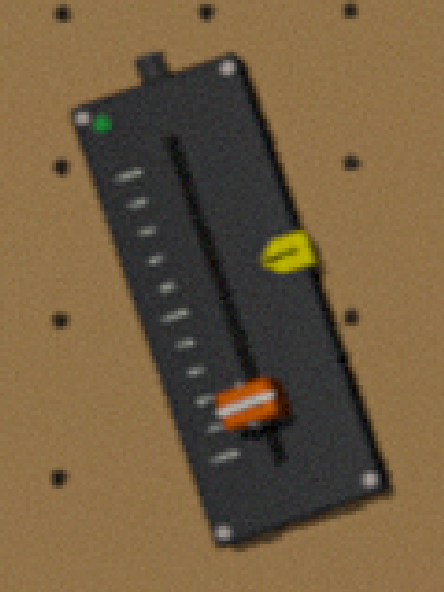

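View pics/side0crop.png

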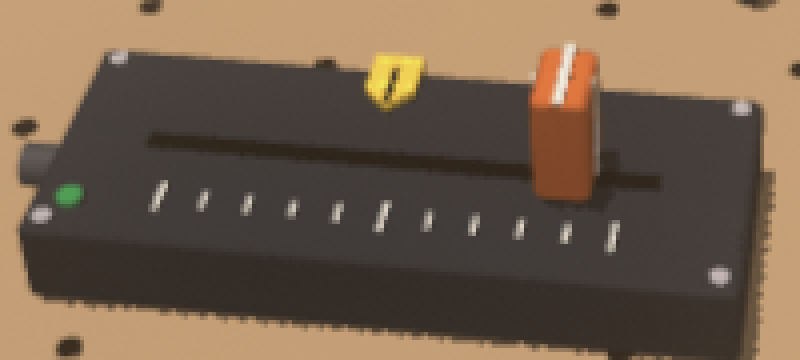

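Run:
```python
from h import *
z=np.load('top0.npz');p=z['p'];h=cv2.cvtColor(p,cv2.COLOR_RGB2HSV)
w=cv2.inRange(h,(0,0,125),(180,90,255)); w[:170]=0
nn,l,s,ce=cv2.connectedComponentsWithStats(w[170:330,145:240])
# weighted centroids
g=p.min(2).astype(float)
def cen(u,v,r=3,thr=70):
    yy,xx=np.mgrid[v-r:v+r+1,u-r:u+r+1];a=np.clip(g[v-r:v+r+1,u-r:u+r+1]-thr,0,None);return np.array([(a*xx).sum(),(a*yy).sum()])/a.sum()
sc=[cen(*q) for q in [(152+0,202),(192,188),(190,314),(230,300)]]
S=plane(z,sc,.042);print(np.round(sc,1).tolist(),S.round(4).tolist())
print('lengths',np.linalg.norm(S[2]-S[0]),np.linalg.norm(S[3]-S[1]),np.linalg.norm(S[1]-S[0]))
ex=(S[0]-S[2])+(S[1]-S[3]);ex/=np.linalg.norm(ex);ey=np.array([-ex[1],ex[0],0]);C=S.mean(0)
print('C',C,'yaw deg',np.degrees(np.arctan2(ex[1],ex[0])))
reg=np.zeros(g.shape,bool);reg[270:287,186:206]=1
white=reg&(g>100);v,u=np.nonzero(white);wc=np.array([(u*(g[v,u]-90)).sum(),(v*(g[v,u]-90)).sum()])/(g[v,u]-90).sum()
W=plane(z,[wc],.083)[0];print('white',wc,len(u),W,'local',(W-C)@ex,(W-C)@ey)
_,m=masks(p);v,u=np.nonzero(m['yellow']);P=plane(z,np.c_[u,v],.045);a=(P-C)@ex;b=(P-C)@ey
print('clip x',a.min(),a.max(),a.mean(),'y',b.min(),b.max())
t=b>b.max()-.004;print('tip',a[t],b[t]); 
zs=np.load('side0.npz');
Q=plane(zs,[(170+386/4,320+106/4)],.045)[0];print('side tip',(Q-C)@ex,(Q-C)@ey)
Q=plane(zs,[(170+563/4,320+75/4)],.083)[0];print('side white',Q,(Q-C)@ex,(Q-C)@ey)
```

```text
[[151.6, 201.3], [190.8, 187.7], [189.7, 313.4], [229.4, 299.0]] [[0.617, 0.2635, 0.042], [0.6402, 0.1955, 0.042], [0.422, 0.1969, 0.042], [0.4454, 0.1288, 0.042]]
lengths 0.2061314924406223 0.2058662402020236 0.0718184419711347
C [0.53115998 0.19614233 0.042     ] yaw deg 18.878777961698013
white [195.60363086 278.6580938 ] 40 [0.48120212 0.17927706 0.083     ] local -0.05272743208851848 0.0002067002825225754
clip x 0.001718549205103807 0.017880331459637407 0.009824821839864807 y -0.04535713734412621 -0.022942532552001238
tip [0.01410768 0.01304467 0.0124633  0.0114007  0.01081937 0.00811408
 0.00753282 0.00695153 0.00530895] [-0.02681614 -0.02462667 -0.02625423 -0.02406514 -0.02569247 -0.02294253
 -0.0245694  -0.02619635 -0.0256348 ]
side tip 0.007800839194994382 -0.021792501466700698
side white [0.48047794 0.17840992 0.083     ] -0.05369323602157225 -0.0003794676452750882
```

```bash
cat > goal.py <<'E'
import sys
from h import *
from plant import monitor
yaw=np.radians(18.88);ex=np.array([np.cos(yaw),np.sin(yaw),0]);ey=np.array([-ex[1],ex[0],0]);C=np.array([.53116,.19614,.042])
def goal(s,z,off=0):
    o=monitor.get_obs();Rm=R.from_rotvec(o['eef_rot']);M=Rm.as_matrix()
    x=np.array([0,0,-1.]);y=ex if M[:,1]@ex>0 else -ex
    G=R.from_matrix(np.c_[x,y,np.cross(x,y)])
    t=np.r_[(C+s*ex+off*ey)[:2],z]
    print('t',o['time_s'],'pos',o['tool_pos'].round(4),'local',((o['tool_pos']-C)@ex).round(4),((o['tool_pos']-C)@ey).round(4),'open',o['opening'],'F',np.round(o['contact_force'],1),'q',np.round(o['joints'],2))
    print('shift cm tool',(Rm.inv().apply(t-o['tool_pos'])*100).round(2),'turn 5deg',(np.degrees((Rm.inv()*G).as_rotvec())/5).round(2))
    print(M.round(3).tolist())
if __name__=='__main__': goal(*map(float,sys.argv[1:]))
E
python3 goal.py -0.053 0.2
```

```text
t 0.1 pos [ 0.1617 -0.6032  0.2416] local -0.6083 -0.6368 open 0.9973579590681416 F [-0.3  0.8  0.1] q [-1.33  0.42  1.63  0.    1.09 -0.02]
shift cm tool [  4.26 -67.29 -51.09] turn 5deg [1.722e+01 1.000e-02 1.000e-02]
[[-0.0, 0.259, -0.966], [0.001, -0.966, -0.259], [-1.0, -0.001, -0.0]]
```

drive_tool([
  [1,0,-0.4,-4,-0.75,0,0],
  [1,0,-0.4,-4,-0.75,0,0],
  [1,0,-0.4,-4,-0.75,0,0],
  [1,0,-0.4,-4,-0.75,0,0],
  [1,0,-0.4,-4,-0.75,0,0],
  [1,0,-0.4,-4,-0.75,0,0],
  [1,0,-0.4,-4,-0.75,0,0],
  [1,0,-0.4,-4,-0.75,0,0],
  [1,0,-0.4,-4,-0.75,0,0],
  [1,0,-0.4,-4,-0.75,0,0],
], force=30)

```text
time_s: 0.93
tool_pos: [0.4779, -0.3573, 0.2374]
eef_rot: [1.662, 0.84, -1.665]
contact_force: [-0.3, -1.0, 0.1]
opening: 0.998
```

```bash
python3 goal.py -0.053 0.2
```

```text
t 0.9333 pos [ 0.4779 -0.3573  0.2374] local -0.2295 -0.5064 open 0.998288240563745 F [-0.3 -1.   0.1] q [-0.66  0.39  1.7  -0.    1.06 -0.02]
shift cm tool [  3.88 -31.72 -43.23] turn 5deg [-11.1   -0.02   0.05]
[[-0.004, 0.803, -0.597], [0.003, -0.597, -0.803], [-1.0, -0.004, -0.0]]
```

drive_tool([
  [1,0,-0.7,-4.1,-0.85,0,0],
  [1,0,-0.7,-4.1,-0.85,0,0],
  [1,0,-0.7,-4.1,-0.85,0,0],
  [1,0,-0.7,-4.1,-0.85,0,0],
  [1,0,-0.7,-4.1,-0.85,0,0],
  [1,0,-0.7,-4.1,-0.85,0,0],
  [1,0,-0.7,-4.1,-0.85,0,0],
  [1,0,-0.7,-4.1,-0.85,0,0],
  [1,0,-0.7,-4.1,-0.85,0,0],
  [1,0,-0.7,-4.1,-0.85,0,0],
])

```text
time_s: 1.77
tool_pos: [0.5286, 0.0458, 0.2356]
eef_rot: [1.106, 1.278, -1.105]
contact_force: [0.7, 0.9, -0.3]
opening: 1.0
```

```bash
python3 goal.py -0.053 0.2
```

```text
t 1.7667 pos [0.5286 0.0458 0.2356] local -0.0511 -0.1414 open 1.0004940903202562 F [ 0.7  0.9 -0.3] q [ 0.06  0.3   1.84  0.    1.01 -0.08]
shift cm tool [  3.62  -2.83 -13.84] turn 5deg [-2.16 -0.05  0.03]
[[-0.003, 0.99, 0.141], [0.003, 0.141, -0.99], [-1.0, -0.003, -0.004]]
```

drive_tool([
  [1,0.5,-0.7,-3.5,-0.6,0,0],
  [1,0.5,-0.7,-3.5,-0.6,0,0],
  [1,0.5,-0.7,-3.3,-0.6,0,0],
  [1,0.5,-0.7,-3,-0.4,0,0],
  [1,0,0,-0.5,0,0,0],
  [1,0,0,0,0,0,0],
])

```text
time_s: 2.27
tool_pos: [0.4641, 0.1863, 0.2145]
eef_rot: [0.945, 1.363, -0.944]
contact_force: [0.4, -0.0, -0.7]
opening: 1.003
```

```bash
python3 goal.py -0.053 0.15
python3 - <<'E'
from plant import cams
import cv2,numpy as np
c=cams.camera_params('wrist');p,d=cams.grab_frame('wrist')
cv2.imwrite('pics/w1.png',p[:,:,::-1]);np.savez('w1.npz',p=p,d=d,**c);print(c)
E
```

```text
t 2.2667 pos [0.4641 0.1863 0.2145] local -0.0666 0.0124 open 1.0029727950102034 F [ 0.4 -0.  -0.7] q [ 0.35  0.28  1.92  0.01  0.94 -0.  ]
shift cm tool [6.44 1.35 1.31] turn 5deg [ 0.3  -0.06  0.04]
[[-0.005, 0.938, 0.348], [0.004, 0.348, -0.938], [-1.0, -0.003, -0.005]]
{'camera_matrix': array([[431.13618106,   0.        , 318.82039822],
       [  0.        , 431.13618106, 235.91355926],
       [  0.        ,   0.        ,   1.        ]]), 'xyz': array([0.43744213, 0.26144974, 0.34699137]), 'rotation': array([-0.31167023, -0.05316059,  0.35369287])}
```

View pics/w1.png

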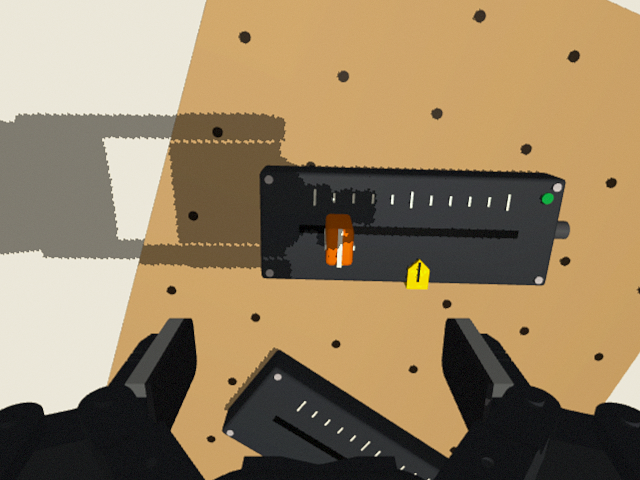

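Wrist view shows the orange grip at (340,245) and the clip pointer's tip at about (418,260), with all four unit screws visible. I'll use this for a third estimate.

Run:
```python
from h import *
z=np.load('w1.npz');p=z['p']
cv2.imwrite('pics/w1c.png',cv2.resize(p[160:290,255:455,::-1],None,fx=4,fy=4,interpolation=cv2.INTER_NEAREST))
g=p.min(2).astype(float)
def cen(u,v,r=6,thr=85):
    yy,xx=np.mgrid[v-r:v+r+1,u-r:u+r+1];w=p[v-r:v+r+1,u-r:u+r+1].astype(float);a=((w.min(2)>thr)&(w.max(2)-w.min(2)<40)).astype(float);return np.array([(a*xx).sum(),(a*yy).sum()])/a.sum()
sc=[cen(557,187),cen(539,281),cen(269,180),cen(269,272)]
S=plane(z,sc,.042);print(np.round(sc,1).tolist(),S.round(4).tolist())
ex=(S[0]-S[2])+(S[1]-S[3]);ex/=np.linalg.norm(ex);ey=np.array([-ex[1],ex[0],0]);C=S.mean(0)
print('C',C,np.degrees(np.arctan2(ex[1],ex[0])))
_,m=masks(p);v,u=np.nonzero(m['yellow']);P=plane(z,np.c_[u,v],.045);a=(P-C)@ex;b=(P-C)@ey
print('clip',a.min(),a.max(),a.mean(),b.min(),b.max(),'tip',a[b>b.max()-.0015])
gw=(g>140);gw[:230]=0;gw[268:]=0;gw[:,:330]=0;gw[:,:][:,350:]=0
n,l,s,ce=cv2.connectedComponentsWithStats(gw.astype(np.uint8));print(s,ce)
for i in range(1,n):
    Q=plane(z,[ce[i]],.083)[0];print(Q,(Q-C)@ex,(Q-C)@ey)
```

```text
[[557.1, 187.0], [538.6, 279.7], [268.3, 179.2], [269.1, 272.6]] [[0.6183, 0.2623, 0.042], [0.6417, 0.194, 0.042], [0.4226, 0.1954, 0.042], [0.4459, 0.1272, 0.042]]
C [0.53212497 0.19474016 0.042     ] 18.85506479913094
clip 0.0012794734965833488 0.01811099955954533 0.009709897992423807 -0.045062660972294236 -0.020569203712737863 tip [0.00925155 0.00858206 0.0093309  0.01007974]
[[     0      0    640    480 307081]
 [   341    231      2      5      7]
 [   337    244      6     24    112]] [[319.49229031 239.49410742]
 [341.57142857 233.14285714]
 [339.25892857 256.05357143]]
[0.47971047 0.18756204 0.083     ] -0.05192167882645856 0.010146137881946128
[0.48401534 0.17239257 0.083     ] -0.052750203809975374 -0.005600549395499985
```

View pics/w1c.png

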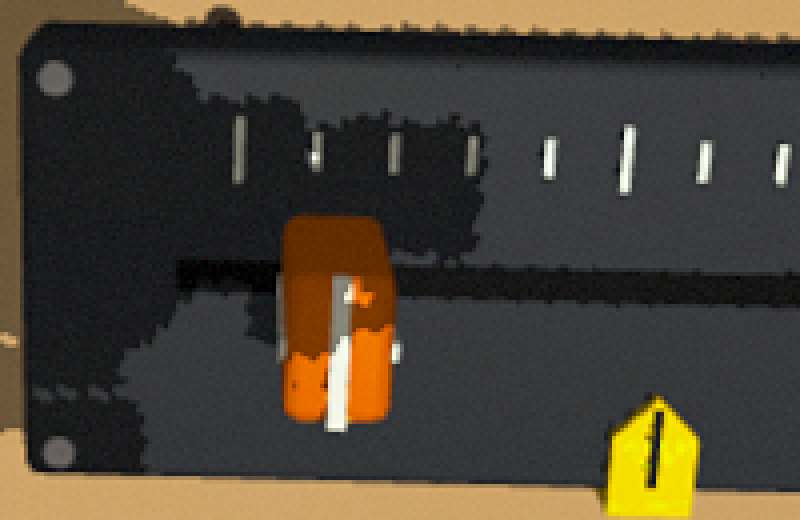

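drive_tool([
  [1,2,0.5,0.5,0.3,0,0],
  [1,2,0.5,0.5,0,0,0],
  [1,2,0.4,0.4,0,0,0],
  [1,0,0,0,0,0,0],
])

```text
time_s: 2.65
tool_pos: [0.4861, 0.1746, 0.1546]
eef_rot: [0.972, 1.347, -0.964]
contact_force: [-0.8, -0.2, 0.6]
opening: 1.001
```

```bash
sed -i 's/C=np.array.*/C=np.array([.5317,.1954,.042])/' goal.py; python3 goal.py -0.0527 0.064
```

```text
t 2.65 pos [0.4861 0.1746 0.1546] local -0.0499 -0.005 open 1.0009602788251881 F [-0.8 -0.2  0.6] q [ 0.32  0.39  1.93  0.01  0.82 -0.01]
shift cm tool [ 9.06 -0.3  -0.45] turn 5deg [-0.07 -0.05 -0.02]
[[0.001, 0.948, 0.318], [0.005, 0.318, -0.948], [-1.0, 0.002, -0.004]]
```

drive_tool([
  [1,2.5,-0.2,-0.3,0,0,0],
  [1,2.5,-0.1,-0.2,0,0,0],
  [1,2,0,0,0,0,0],
  [1,1.2,0,0,0,0,0],
  [1,0,0,0,0,0,0],
])

```text
time_s: 3.07
tool_pos: [0.4873, 0.1744, 0.0734]
eef_rot: [0.982, 1.34, -0.969]
contact_force: [-0.9, -1.1, 0.4]
opening: 1.005
```

```bash
python3 goal.py -0.0527 0.064
```

```text
t 3.0667 pos [0.4873 0.1744 0.0734] local -0.0489 -0.0055 open 1.004844170545277 F [-0.9 -1.1  0.4] q [0.32 0.53 1.96 0.01 0.64 0.  ]
shift cm tool [ 0.94 -0.4  -0.54] turn 5deg [-0.19 -0.04 -0.08]
[[0.006, 0.951, 0.308], [0.006, 0.308, -0.951], [-1.0, 0.007, -0.004]]
```

drive_tool([
  [1,0.8,-0.5,-0.6,-0.15,0,0],
  [1,0.3,-0.1,-0.1,0,0,0],
  [1,0,0,0,0,0,0],
])

```text
time_s: 3.32
tool_pos: [0.4808, 0.1784, 0.0637]
eef_rot: [0.975, 1.343, -0.959]
contact_force: [-1.1, -0.5, 0.6]
opening: 0.996
```

```bash
python3 goal.py -0.0527 0.064
```

```text
t 3.3167 pos [0.4808 0.1784 0.0637] local -0.0536 0.0004 open 0.9957779077461181 F [-1.1 -0.5  0.6] q [0.33 0.55 1.98 0.01 0.61 0.  ]
shift cm tool [-0.03  0.1   0.04] turn 5deg [-0.06 -0.04 -0.11]
[[0.008, 0.948, 0.319], [0.006, 0.319, -0.948], [-1.0, 0.009, -0.004]]
```

Close on the grip gently.

drive_tool([
  [-1,0,0,0,0,0,0],
  [-1,0,0,0,0,0,0],
  [-1,0,0,0,0,0,0],
  [-1,0,0,0,0,0,0],
  [-1,0,0,0,0,0,0],
  [-1,0,0,0,0,0,0],
  [-1,0,0,0,0,0,0],
  [-1,0,0,0,0,0,0],
], force=20)

```text
time_s: 3.98
tool_pos: [0.4825, 0.1791, 0.067]
eef_rot: [0.977, 1.34, -0.954]
contact_force: [0.8, 0.3, 0.2]
opening: 0.209
```

```bash
python3 goal.py 0.0096 0.064
```

```text
t 3.9833 pos [0.4825 0.1791 0.067 ] local -0.0518 0.0005 open 0.20866314438099784 F [0.8 0.3 0.2] q [0.33 0.54 1.98 0.01 0.61 0.  ]
shift cm tool [0.39 6.14 0.03] turn 5deg [-0.05 -0.04 -0.16]
[[0.012, 0.947, 0.32], [0.008, 0.32, -0.948], [-1.0, 0.014, -0.003]]
```

drive_tool([
  [-1,0.1,0.8,0,0,0,-0.1],
  [-1,0.1,0.8,0,0,0,0],
  [-1,0.05,0.8,0,0,0,0],
  [-1,0.05,0.8,0,0,0,0],
  [-1,0,0.8,0,0,0,0],
  [-1,0,0.8,0,0,0,0],
  [-1,0,0.5,0,0,0,0],
  [-1,0,0,0,0,0,0],
])

```text
time_s: 4.65
tool_pos: [0.5365, 0.1976, 0.067]
eef_rot: [0.971, 1.346, -0.961]
contact_force: [-1.6, 0.2, 5.9]
opening: 0.205
```

```bash
python3 goal.py 0.0096 0.064
```

```text
t 4.65 pos [0.5365 0.1976 0.067 ] local 0.0053 0.0005 open 0.20480933857641134 F [-1.6  0.2  5.9] q [0.33 0.6  1.84 0.01 0.69 0.  ]
shift cm tool [0.3  0.43 0.05] turn 5deg [-0.04 -0.04 -0.06]
[[0.004, 0.947, 0.32], [0.005, 0.32, -0.947], [-1.0, 0.005, -0.003]]
```

drive_tool([
  [-1,0,0.5,0,0,0,0],
  [-1,0,0,0,0,0,0],
])

```text
time_s: 4.82
tool_pos: [0.5419, 0.1994, 0.067]
eef_rot: [0.971, 1.345, -0.961]
contact_force: [1.9, 0.5, 1.8]
opening: 0.207
```

```bash
python3 goal.py 0.0096 0.064;python3 - <<'E'
from plant import cams
import cv2,numpy as np
P=[]
for n in ['wrist','side']:
    c=cams.camera_params(n);p,d=cams.grab_frame(n);np.savez(f'{n}2.npz',p=p,d=d,**c);P.append(p)
cv2.imwrite('pics/ws2.png',cv2.resize(np.hstack(P)[:,:,::-1],(800,300)))
cv2.imwrite('pics/s2c.png',cv2.resize(P[1][280:420,160:370,::-1],None,fx=3.8,fy=3.8,interpolation=cv2.INTER_NEAREST))
E
```

```text
t 4.8167 pos [0.5419 0.1994 0.067 ] local 0.0109 0.0005 open 0.20664985738007 F [1.9 0.5 1.8] q [0.33 0.6  1.83 0.01 0.7  0.  ]
shift cm tool [ 0.3  -0.13  0.05] turn 5deg [-0.04 -0.04 -0.06]
[[0.004, 0.947, 0.32], [0.005, 0.32, -0.947], [-1.0, 0.006, -0.004]]
```

View pics/ws2.png

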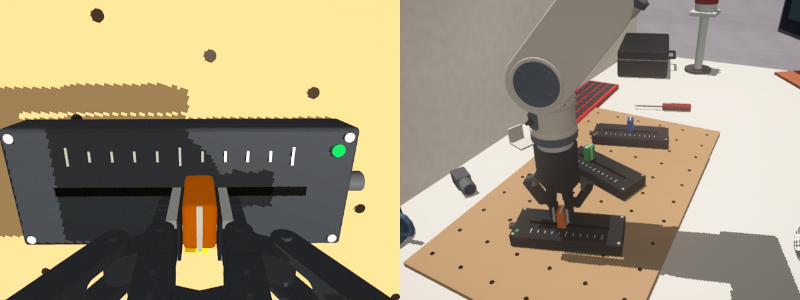

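View pics/s2c.png

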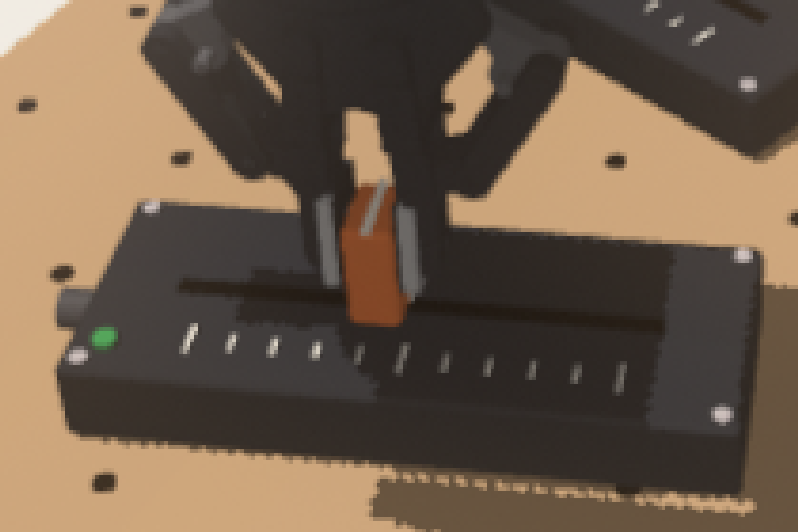

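```bash
cat > meas.py <<'E'
from h import *
import sys
def m(f,scr,box,thr=140,zt=.083):
    z=np.load(f);p=z['p'].astype(float);g=p.min(2);sat=p.max(2)-g
    def cen(u,v,r=7):
        yy,xx=np.mgrid[v-r:v+r+1,u-r:u+r+1];w=np.s_[v-r:v+r+1,u-r:u+r+1];a=((g[w]>100)&(sat[w]<40)).astype(float);return np.array([(a*xx).sum(),(a*yy).sum()])/a.sum()
    sc=[cen(*q) for q in scr];S=plane(z,sc,.042)
    ex=(S[0]-S[2])+(S[1]-S[3]);ex/=np.linalg.norm(ex);ey=np.array([-ex[1],ex[0],0]);C=S.mean(0)
    print(np.round(sc,1).tolist(),'C',C.round(4),np.degrees(np.arctan2(ex[1],ex[0])).round(2))
    u0,v0,u1,v1=box;w=np.zeros(g.shape,bool);w[v0:v1,u0:u1]=((g>thr)&(sat<60))[v0:v1,u0:u1]
    n,l,s,ce=cv2.connectedComponentsWithStats(w.astype(np.uint8))
    for i in range(1,n):
        if s[i,4]<15: continue
        v,u=np.nonzero(l==i);Q=plane(z,np.c_[u,v],zt)-C;print('line',s[i],'x',(Q@ex).mean().round(5),'y',(Q@ey).min().round(4),(Q@ey).max().round(4))
    _,mm=masks(z['p']);yl=mm['yellow']>0;yl[:, :max(0,u0-80)]=0;yl[:,u1+80:]=0
    v,u=np.nonzero(yl)
    if len(u):
        Q=plane(z,np.c_[u,v],.045)-C;a,b=Q@ex,Q@ey;print('clip x',a.min().round(4),a.max().round(4),'mean',a.mean().round(4),'y',b.min().round(4),b.max().round(4))
E
python3 - <<'E'
from meas import m
m('wrist2.npz',[(560,220),(534,382),(13,222),(50,384)],(308,320,334,405),thr=120)
E
```

```text
[[559.8, 219.8], [531.9, 380.8], [12.9, 222.0], [50.2, 383.6]] C [0.5321 0.1943 0.042 ] 18.85
line [314 330  10  72 654] x 0.01163 y -0.0128 0.0133
clip x 0.0015 0.0178 mean 0.0095 y -0.0447 -0.0415
```

The line is about 2 mm past the tip, so I'll nudge it back.

drive_tool([
  [-1,0,-0.2,0,0,0,0],
  [-1,0,0,0,0,0,0],
  [-1,0,0,0,0,0,0],
])

```text
time_s: 5.17
tool_pos: [0.5393, 0.1985, 0.067]
eef_rot: [0.972, 1.345, -0.96]
contact_force: [1.1, 1.1, -0.0]
opening: 0.205
```

```bash
python3 goal.py 0.0096 0.064;python3 - <<'E'
from plant import cams
import numpy as np
from meas import m
n='wrist'
c=cams.camera_params(n);p,d=cams.grab_frame(n);np.savez('w3.npz',p=p,d=d,**c)
m('w3.npz',[(562,220),(534,382),(15,222),(52,384)],(308,320,338,405),thr=120)
E
```

```text
t 5.1667 pos [0.5393 0.1985 0.067 ] local 0.0082 0.0005 open 0.20517940535287166 F [ 1.1  1.1 -0. ] q [0.33 0.6  1.84 0.01 0.7  0.  ]
shift cm tool [0.3  0.14 0.05] turn 5deg [-0.04 -0.04 -0.08]
[[0.005, 0.947, 0.32], [0.005, 0.32, -0.947], [-1.0, 0.007, -0.003]]
[[564.2, 220.2], [535.9, 380.9], [17.1, 221.7], [54.6, 383.4]] C [0.5313 0.194  0.042 ] 18.77
line [315 330   9  72 644] x 0.00982 y -0.0128 0.0134
clip x 0.0027 0.0187 mean 0.0114 y -0.0447 -0.0411
```

drive_tool([
  [0,0,0,0,0,0,0],
  [0.2,0,0,0,0,0,0],
  [0.4,0,0,0,0,0,0],
  [0.4,0,0,0,0,0,0],
  [0.4,-2,0,0,0,0,0],
  [0.4,-3,0,0,0,0,0],
  [0.4,-3,0,0,0,0,0],
  [0.4,-3,0,-2,0,0,0],
  [0.4,0,0,-3,0,0,0],
  [0.4,0,0,0,0,0,0],
])

```text
time_s: 6.05
tool_pos: [0.5192, 0.2443, 0.1791]
eef_rot: [0.97, 1.35, -0.971]
contact_force: [-0.5, -0.4, -0.7]
opening: 0.7
```

```bash
python3 goal.py 0.0096 0.064;python3 - <<'E'
from plant import cams
import cv2,numpy as np
for n in ['wrist','top','side']:
    c=cams.camera_params(n);p,d=cams.grab_frame(n);np.savez(n+'4.npz',p=p,d=d,**c);cv2.imwrite(f'pics/{n}4.png',p[:,:,::-1])
E
```

```text
t 6.05 pos [0.5192 0.2443 0.1791] local 0.004 0.0503 open 0.6999137060702106 F [-0.5 -0.4 -0.7] q [0.42 0.43 1.79 0.01 0.92 0.09]
shift cm tool [11.49  0.65  5.07] turn 5deg [-0.09 -0.05  0.04]
[[-0.005, 0.949, 0.316], [0.003, 0.316, -0.949], [-1.0, -0.004, -0.004]]
```

View pics/wrist4.png

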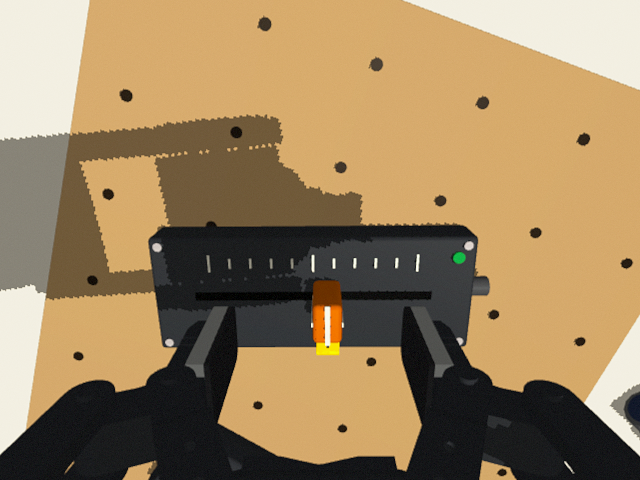

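View pics/side4.png

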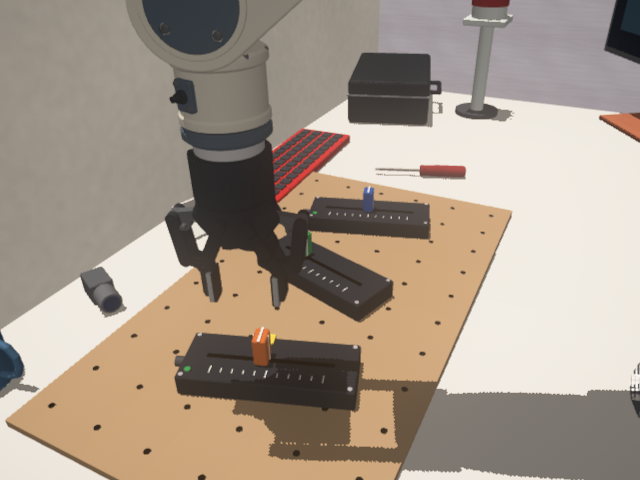

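drive_tool([
  [0.4,-2,0.3,3,0,0,0],
  [0.4,-2,0.3,4,0,0,0],
  [0.4,0,0,4,0,0,0],
  [0.4,0,0,4,0,0,0],
  [0.4,0,0,0,0,0,0],
  [0.4,0,0,0,0,0,0],
])

```text
time_s: 6.7
tool_pos: [0.5724, 0.0904, 0.2126]
eef_rot: [0.96, 1.356, -0.981]
contact_force: [-0.0, 0.1, -0.4]
opening: 0.7
```

```bash
python3 goal.py 0.0096 0.064;python3 - <<'E'
from plant import cams
import cv2,numpy as np
for n in ['wrist','top']:
    c=cams.camera_params(n);p,d=cams.grab_frame(n);np.savez(n+'5.npz',p=p,d=d,**c);cv2.imwrite(f'pics/{n}5.png',p[:,:,::-1])
E
```

```text
t 6.7 pos [0.5724 0.0904 0.2126] local 0.0045 -0.1126 open 0.7004376442077548 F [-0.   0.1 -0.4] q [ 0.14  0.4   1.74 -0.    1.01 -0.18]
shift cm tool [ 14.87   0.68 -11.23] turn 5deg [-0.09 -0.02  0.2 ]
[[-0.017, 0.949, 0.316], [-0.004, 0.316, -0.949], [-1.0, -0.017, -0.002]]
```

View pics/wrist5.png

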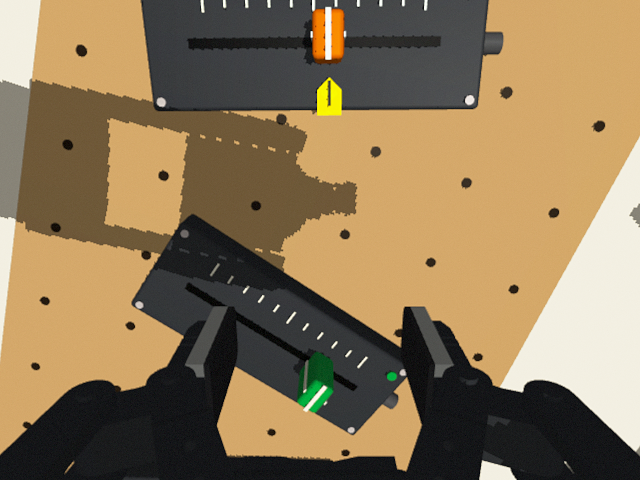

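View pics/top5.png

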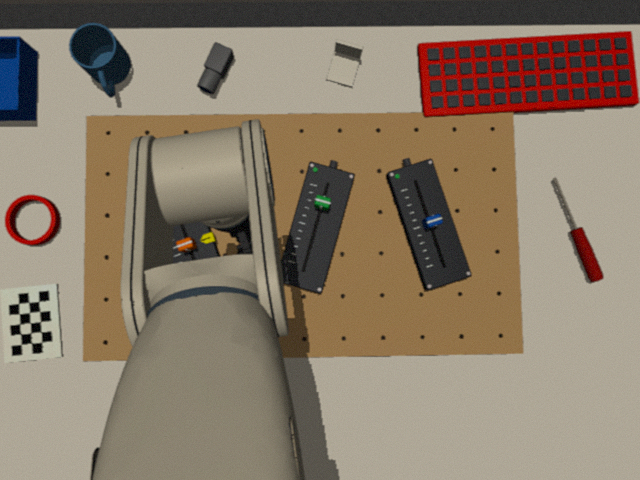

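The wrist view shows the white line (328,33) almost directly in line with the clip tip (330,78), and green and blue look unmoved. Next I'll measure the remaining error.

Run:
```python
from h import *
z=np.load('wrist5.npz');p=z['p'].astype(float);g=p.min(2);sat=p.max(2)-g
def cen(u,v,r=7):
    yy,xx=np.mgrid[v-r:v+r+1,u-r:u+r+1];w=np.s_[v-r:v+r+1,u-r:u+r+1];a=((g[w]>110)&(sat[w]<40)).astype(float);return np.array([(a*xx).sum(),(a*yy).sum()])/a.sum()
sc=[cen(161,102),cen(470,100)];S=plane(z,sc,.042);d=S[1]-S[0];print(sc,np.linalg.norm(d))
ex=d/np.linalg.norm(d);ey=np.array([-ex[1],ex[0],0]);C=S.mean(0);print(np.degrees(np.arctan2(ex[1],ex[0])))
def rep(n,mask,zz):
    v,u=np.nonzero(mask);Q=plane(z,np.c_[u,v],zz)-C;a,b=Q@ex,Q@ey
    print(n,len(u),'x',a.min().round(4),a.max().round(4),a.mean().round(5),'y',b.min().round(4),b.max().round(4));return a,b
w=np.zeros(g.shape,bool);w[5:62,318:338]=((g>140)&(sat<60))[5:62,318:338];rep('line',w,.083)
_,m=masks(z['p']);y=m['yellow']>0;a,b=rep('clip',y,.045);print('tip',a[b>b.max()-.0015].mean(),'edges mid',(a.min()+a.max())/2)
rep('orange',m['orange']>0,.083)
# top5
t=np.load('top5.npz');t0=np.load('top0.npz');q=t['p'];gm=q.min(2).astype(float)
exw=np.array([np.cos(np.radians(18.88)),np.sin(np.radians(18.88)),0])
reg=np.zeros(gm.shape,bool);reg[236:254,175:195]=1;reg&=gm>100;v,u=np.nonzero(reg);W=plane(t,[(np.average(u,weights=gm[v,u]-90),np.average(v,weights=gm[v,u]-90))],.083)[0]
C0=np.array([.53116,.19614,.042]);print('top line',(W-C0)@exw,len(u))
_,m5=masks(q);v,u=np.nonzero(m5['yellow']);a=(plane(t,np.c_[u,v],.045)-C0)@exw;print('top clip',a.min(),a.max(),a.mean())
for k,s in [('green',np.s_[190:212,310:335]),('blue',np.s_[208:232,420:448])]:
    print(k,[np.mean(np.nonzero(masks(x)[1][k][s]),1).round(2) for x in (t0['p'],q)])
```

```text
[array([160.82432432, 101.77027027]), array([469.41463415,  99.47560976])] 0.20687672136516752
18.906779964926688
line 317 x 0.0075 0.0141 0.00903 y 0.0229 0.05
clip 771 x 0.0019 0.018 0.00998 y -0.0093 0.0147
tip 0.00990122680559918 edges mid 0.009961155313616415
orange 956 x 0.0004 0.0176 0.00805 y 0.0233 0.0482
top line 0.00905936489462723 43
top clip 0.0017184146029268575 0.017880390573313882 0.009964710686891514
green [array([11.09, 12.28]), array([11.09, 12.22])]
blue [array([12.04, 13.76]), array([12.12, 13.8 ])]
```

```bash
python3 -c "
from plant import job
print(job.hand_in())"
```

```text
the job is handed in; nothing more can be done
None
```

I gripped the orange slider with the jaws along its track and slid it about 62 mm. It went 2 mm past the clip, so I moved it back, let go and raised the arm clear. I handed the job in at about 6.8 s.

**Alignment:** after release, the wrist and top cameras both put the white line about 0.9 mm short of the clip tip (9.0 mm against 9.9–10.0 mm along the track). The last wrist reading before release, with the clip partly hidden, had the line about 0.2 mm past the tip. The readings disagree by about 1 mm, within the 2 mm calibration, so I didn't regrip to correct it.

**Other sliders:** the top camera shows the blue and green grips unmoved, to within 0.1 pixel. The contact-force reading was near zero at the end, with nothing touching the arm.

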